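# Pack lemon cakes from the mould to the tube's fill mark

## Task

First clear the release brush off the forming mould: push its handle down into the spring clips of the holder until it clicks home, about centred lengthwise. Then lift pressed lemon cakes out of the mould one by one and stack them flat in the clear packing tube, on top of the one that may already be in it, until the top of the stack is level with the black mark; leave the cakes you do not need in their cavities, the tube standing upright, and the other things on the bench where they are.

Things in the scene. Friction and masses are not known exactly. Their poses are not given: they have to be found in the camera images.
- mould: fixed steel forming mould, a flat block 250 (x) x 236 (y) x 26 mm; origin at the centre of its underside on the table, z up. Six round open cavities in its top, 63 mm wide and 14 mm deep, at x = -80, 0, +80 mm and y = -68 or +68 mm; a cake sitting in one stands 14 mm proud of the top. The flat strip between the two rows is 73 mm wide.
- puck1: thick round cake of pressed dried lemon, rind-green side, pale face: disc 60 mm in diameter, 28 mm thick, 70 g; origin at its centre, z along its axis. At the start in the mould (may be absent).
- puck2: thick round cake of pressed dried lemon, rind-green side, pale face: disc 60 mm in diameter, 28 mm thick, 70 g; origin at its centre, z along its axis. At the start in the mould (may be absent).
- puck3: thick round cake of pressed dried lemon, rind-green side, pale face: disc 60 mm in diameter, 28 mm thick, 70 g; origin at its centre, z along its axis. At the start in the mould (may be absent).
- puck4: thick round cake of pressed dried lemon, rind-green side, pale face: disc 60 mm in diameter, 28 mm thick, 70 g; origin at its centre, z along its axis. At the start in the mould (may be absent).
- puck5: thick round cake of pressed dried lemon, rind-green side, pale face: disc 60 mm in diameter, 28 mm thick, 70 g; origin at its centre, z along its axis. At the start in the mould (may be absent).
- puck6: thick round cake of pressed dried lemon, rind-green side, pale face: disc 60 mm in diameter, 28 mm thick, 70 g; origin at its centre, z along its axis. At the start in the mould (may be absent).
- puck7: thick round cake of pressed dried lemon, rind-green side, pale face: disc 60 mm in diameter, 28 mm thick, 70 g; origin at its centre, z along its axis. At the start it already lies flat at the bottom of the tube (may be absent).
- tube: clear packing tube, open at the top, upright on a heavy round steel foot 110 mm across, 8 mm thick; loose, about 1 kg. Origin at the centre of the underside, z up along the tube. Bore 64 mm, wall 4 mm, inner floor 8 mm, top of the bore 160 mm and rim of its short funnel mouth (80 mm across outside) 168 mm above the origin. A black band (5 mm high) round it is the fill mark; five flat cakes in all reach it.
- mark (a point): point on the tube's axis at the middle of the black band, 148 mm above the tube's underside
- rim (a point): centre of the tube's mouth, 168 mm above its underside
- brush: release brush: round wooden handle 20 mm in diameter, 140 mm long (x = -70 to +70 mm), then a flat head 38 mm wide, 20 mm thick, from x = 68 to 128 mm; 80 g, balanced near x = +40 mm. Origin on the handle axis at mid-handle, 10 mm above what it lies on; x points to the bristles. At the start it lies on the mould between the rows.
- rack: fixed spring clip holder: steel plate 170 (x) x 100 x 12 mm, origin at the centre of its underside, z up. Pairs of spring jaws 16 mm long, 75 mm tall, at x = -45 and +45 mm; 70 mm finger room between. A handle lying along x, pushed down (5 to 15 N), spreads the nips 52 mm up and clicks home on white rests, its axis 42 mm above the underside, at y = 0. Bristles may point either way.
- jaw_l (a joint): angle of the jaw on the rack's +y side: 0 shut, grows as it is pushed open (rad)
- jaw_r (a joint): the same for the jaw on the -y side
- jar: bystander: closed glass jar 70 mm across, 100 mm tall, beyond the mould; origin under its centre
- oil: bystander: amber oil bottle 60 mm across, 160 mm tall, beyond the mould; origin under its centre
- bowl: bystander: steel bowl 100 mm across, 50 mm tall, beyond the mould; origin under its centre
- caps: bystander: cardboard box 70 x 70 x 35 mm beyond the mould; origin under its centre

How it is judged:
By the outcome, as a careful person would: the job done as asked, in the order asked, and still so for the second after the job is handed in, with the robot touching nothing.
Of puck1, puck2, puck3, puck4, puck5, puck6, puck7 only 5 to 6 are there at a start; the rules pass over those that are not, and their reading is None.
At some moment in a run one of tube, brush may be knocked a few centimetres aside while the robot is not near it.
It also fails if it takes over 192 s, if anything falls off the work surface, if the arm or the gripper's body presses on something with over 40 N, if the wrist force passes 120 N, or if a joint passes its speed limit or range.

## Robot

A 6-joint arm with a two-finger parallel gripper is mounted at the origin on the work surface. World frame = base frame: x ahead of the robot, y to its left, z up, the work surface at z = 0. Lengths are in mm, angles in rad, forces in N, time in s.
With the tool pointing down it reaches from about 350 to 925 mm from the base axis. Payload 6.4 kg.
Tool frame: the origin (TCP) lies at the very end of the fingers, on their centre line; the grasp point (between the pads) lies 19 mm behind it (env.tcp_to_grasp is the distance from the TCP to the grasp point, in mm); z points along the fingers, y is the direction in which the jaws open and shut (so a half turn about z gives the same grasp; the last joint's range is limited). The gripper opens to 85 mm and grips with 20 to 120 N. Pads are 22 mm wide; open, the fingers measure 114 mm over their backs; the gripper's body (76 mm by 85 mm) begins 54 mm behind the grasp point. The pads swing forward as they close: fully open they stand 13 mm farther back than shut.
Start: joints at [-1.485, 0.245, 1.558, -0, 1.339, -0.174], TCP at [166.981, -628.197, 231.29] pointing down, gripper open.
Joint ranges: [-3.13, 3.13], [-1.02, 2.26], [0.13, 2.54], [-0.95, 4.09], [0.21, 2.88], [-2.74, 2.74]. Speed limits (rad/s): [2.57, 2.57, 3.14, 3.14, 3.14, 3.14].

## Interface

Orientations are given as [roll, pitch, yaw] about the fixed x, y, z axes, in that order (R = Rz(yaw) Ry(pitch) Rx(roll)).
In Python, from workcell import env gives the robot as it stands.
- The arm moves only by the tool jog_arm, never from a script. Its argument "steps" is one flat list of numbers, 7 for each row, row after row: the turn, a rotation vector about the tool's x, y, z in degrees, then the shift along the tool's x, y, z in m, then the gripper's target within -1 to 1 (fully open at 1, half-way at 0, shut at -1). A call has 1 to 8 rows; each row shifts and turns the commanded pose from where the row before left it, along the tool's axes as they then stand; what a row does not reach is not made up. A row lasts 1/12 s, in which the tool goes at most 41.7 mm and 7.16 degrees, less where a joint would pass 70% of its speed; a pose out of reach is approached as far as the arm can. A call is refused whole if a number of a shift passes 0.0417 or a number of a turn 7.16, either way. A call with a gripper value outside its range is refused whole. The fingers move at their own pace and stop on an object; the grip force is fixed at half the most. Time passes only in rows, so rows that do not move let the fingers close. It gives the time, the measured TCP pose, the force and the opening at its end, in the units of the state.
- env.read_state(): the state, without advancing time (a new reading comes with each control period).
- env.grab_frame(name): name is "scene" or "top" or "wrist"; returns a dict with "frame" (480x640x3 uint8, red, green, blue), "fx", "fy", "cx", "cy" (pixels), "distortion" ([k1, k2, p1, p2, k3] as OpenCV has them; the pictures are not rectified), "camera_from_world" (4x4, takes a point from world to camera coordinates). Camera axes: x right, y up, looking along -z (the intrinsics and any distortion apply to the point x, -y, -z); pixel columns grow to the right and rows downward; lengths in mm; the calibration is good to about 2 mm. A picture is of the moment at which its call begins. There is no depth.
- env.hand_in(): hands the job in, once; it reports no verdict.
The state is a dict: "time": time; "joints": joint angles; "joint_vel": joint speeds; "joint_torque": joint torques, N m; "ee_pos": TCP position; "tool_rot": TCP orientation; "wrist_force": force on the tool from outside, world axes, zero at the start; "ft_torque": the same for the moment, N m; "finger_gap": opening from 0.0 (shut) to 1.0 (fully open).
Only numpy, scipy, OpenCV 4.12 (cv2) and the standard library are available. Lean on these libraries where they do the work, as an engineer would, in place of code of your own. Each camera call takes 0.05 s, during which the arm holds its last target. There are 200 camera calls.

## Working session

There is one attempt and no reset: what is moved stays moved. The work goes in short steps, Python scripts to look and compute and a tool call to move; the robot and the scene stay as the last step left them, time stands still between calls to the robot, and variables do not carry over. Pictures are saved under pics/ and viewed, about 12 in all and at most 16, crops included, and the job is handed in when it is done.

Besides the shell and the picture viewer there is one more tool, called after "Emit:" as name(argument=value, ...) on one line, values as JSON. jog_arm: Moves the arm, as the interface text tells. Its arguments: {"type":"object","properties":{"steps":{"type":"array","items":{"type":"number"}}},"required":["steps"]}

```bash
mkdir -p pics; ls
cat > h.py <<'E'
import numpy as np, cv2
from workcell import env
def grab(n,save=None):
    d=env.grab_frame(n)
    if save: cv2.imwrite('pics/'+save,cv2.cvtColor(np.asarray(d['frame']),cv2.COLOR_RGB2BGR))
    d['K']=np.array([[d['fx'],0,d['cx']],[0,d['fy'],d['cy']],[0,0,1.]]);d['D']=np.array(d['distortion'],float)
    d['T']=np.array(d['camera_from_world']);return d
def ray(d,uv):
    p=cv2.undistortPoints(np.array(uv,float).reshape(-1,1,2),d['K'],d['D']).reshape(-1,2)
    v=np.c_[p[:,0],-p[:,1],-np.ones(len(p))]
    R=d['T'][:3,:3];return -R.T@d['T'][:3,3], v@R
def plane(d,uv,z):
    o,v=ray(d,uv);return o+v*((z-o[2])/v[:,2])[:,None]
def proj(d,X):
    X=np.array(X,float).reshape(-1,3);c=X@d['T'][:3,:3].T+d['T'][:3,3]
    c=c*[1,-1,-1];return cv2.projectPoints(c,np.zeros(3),np.zeros(3),d['K'],d['D'])[0].reshape(-1,2)
E
python3 - <<'E'
from h import *
for n in ('scene','top','wrist'):
    d=grab(n,n+'0.png');print(n,d['fx'],d['D'],ray(d,[[320,240]]))
print(env.read_state())
E
```

```text
pics
scene 530.2107801910178 [0.02925684 0.         0.         0.         0.        ] (array([1098.0477772 , -484.39319328, 1235.67747667]), array([[-0.35844277,  0.38600611, -0.85030429]]))
top 614.2702563481286 [-0.00960666  0.          0.          0.          0.        ] (array([ 402.43570573,    8.12665958, 1410.939316  ]), array([[ 0.16700985, -0.00300789, -0.98600251]]))
wrist 369.5623889375575 [-0.00614845  0.          0.          0.          0.        ] (array([ 231.23345467, -610.60208387,  373.11390855]), array([[-0.26534625, -0.07976107, -0.9610832 ]]))
{'time': 0.15, 'joints': array([-1.48509147e+00,  2.45677920e-01,  1.55875377e+00,  1.44040872e-05,
        1.33867590e+00, -1.74089054e-01]), 'joint_vel': array([ 0.00042656, -0.00271255, -0.00305714,  0.00265518, -0.00105192,
        0.00132522]), 'joint_torque': array([ 8.19977577e-04, -4.29986680e+01, -3.26552510e+01, -1.06772104e-04,
        3.57286612e-03, -1.40948066e-05]), 'ee_pos': array([ 166.95165852, -627.74920154,  230.40729794]), 'tool_rot': array([-3.14010305e+00, -2.76203759e-04,  2.59790378e-01]), 'wrist_force': array([-0.93618294,  0.14146241, -0.05557554]), 'ft_torque': array([-0.053674  , -0.03007871,  0.00520601]), 'finger_gap': 0.9986933948464517}
```

View pics/top0.png

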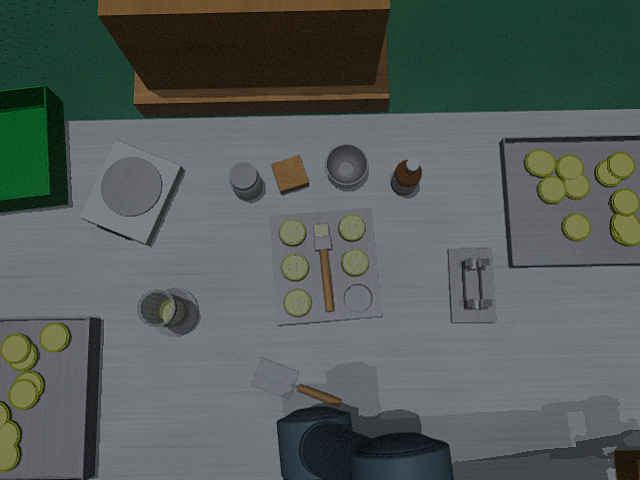

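View pics/scene0.png

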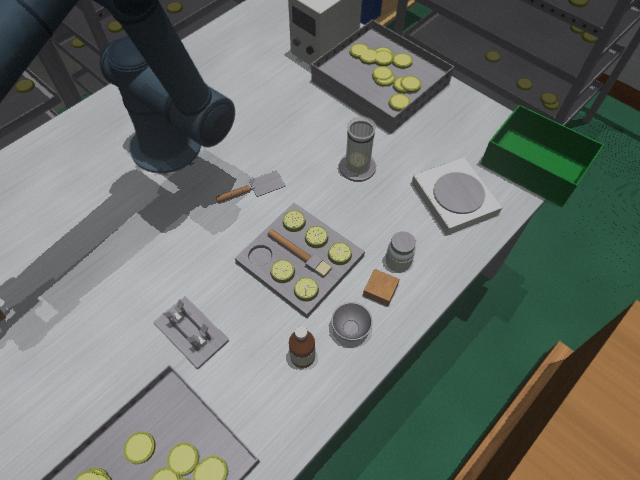

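```bash
cat > m.py <<'E'
from h import *
t=grab('top','t1.png');s=grab('scene','s1.png')
P=lambda d,uv,z:plane(d,uv,z)[:,:2].round(1).tolist()
print('mould',P(t,[[271,215],[371,208],[381,318],[279,325]],26))
print('rack',P(t,[[448,249],[493,247],[496,322],[451,323]],12))
for n,d in (('top',t),('scene',s)):
    hsv=cv2.cvtColor(d['frame'],cv2.COLOR_RGB2HSV)
    for nm,lo,hi,z,box in (('puck',(24,70,60),(45,255,255),40,(265,205,385,330) if n=='top' else (235,195,370,315)),('handle',(5,110,50),(17,255,255),36,(310,240,345,320) if n=='top' else (260,225,320,270)),
         ('tubepuck',(22,60,60),(45,255,255),36,(135,280,205,340) if n=='top' else (335,110,385,185))):
        m=np.zeros(hsv.shape[:2],np.uint8);x0,y0,x1,y1=box
        m[y0:y1,x0:x1]=cv2.inRange(hsv,lo,hi)[y0:y1,x0:x1]
        m=cv2.morphologyEx(m,cv2.MORPH_CLOSE,np.ones((3,3)))
        for c in cv2.findContours(m,0,2)[0]:
            a=cv2.contourArea(c)
            if a<60: continue
            (u,v),wh,an=cv2.minAreaRect(c)
            print(n,nm,a,(round(u),round(v)),np.round(wh),P(d,[[u,v]],z), P(d,cv2.boxPoints(cv2.minAreaRect(c)),z) if nm=='handle' else '')
I=cv2.cvtColor(s['frame'],cv2.COLOR_RGB2BGR);J=cv2.cvtColor(t['frame'],cv2.COLOR_RGB2BGR)
f=lambda a:cv2.resize(a,(400,400),interpolation=cv2.INTER_CUBIC)
cv2.imwrite('pics/c1.png',np.hstack([f(I[110:190,320:400]),f(J[270:350,130:210])]))
E
python3 m.py
```

```text
mould [[697.8, 115.6], [709.4, -115.3], [457.3, -128.7], [446.5, 99.5]]
rack [[612.1, -290.2], [614.6, -394.0], [443.5, -388.8], [443.4, -287.3]]
top puck 547.5 (297, 302) [26. 26.] [[495.9, 58.1]] 
top puck 523.0 (295, 266) [25. 26.] [[575.5, 61.4]] 
top puck 531.5 (355, 262) [26. 26.] [[582.8, -73.7]] 
top puck 514.0 (292, 232) [25. 25.] [[654.4, 67.1]] 
top puck 509.0 (352, 226) [25. 25.] [[664.2, -68.3]] 
top handle 403.0 (326, 280) [61.  8.] [[544.1, -8.5]] [[612.2, 6.4], [613.8, -11.3], [477.1, -23.1], [475.6, -5.7]]
top tubepuck 189.5 (164, 310) [23. 13.] [[485.5, 354.1]] 
scene puck 414.5 (306, 288) [23. 23.] [[665.6, -71.2]] 
scene puck 396.5 (282, 270) [23. 22.] [[586.1, -75.5]] 
scene puck 375.0 (339, 253) [22. 22.] [[657.5, 63.3]] 
scene puck 360.0 (316, 236) [21. 22.] [[578.8, 59.1]] 
scene puck 346.5 (294, 220) [21. 21.] [[499.1, 54.5]] 
scene handle 214.5 (289, 245) [48.  6.] [[542.2, -6.8]] [[476.0, -21.2], [471.4, -4.3], [606.8, 7.1], [610.5, -9.3]]
```

View pics/c1.png

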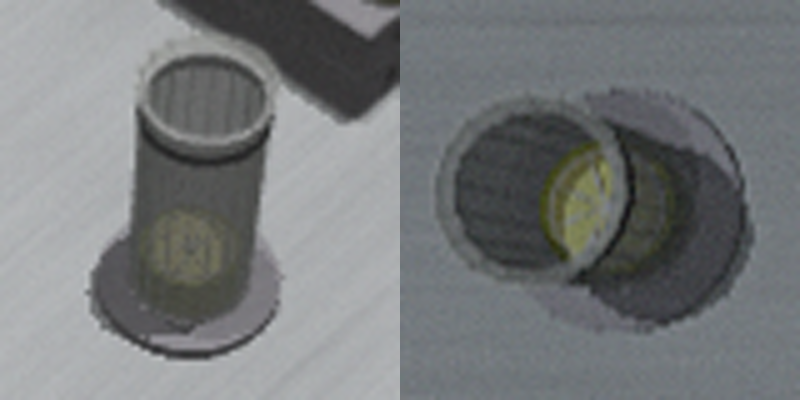

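Tube already holds one cake, so four of the five in the mould are needed. Moving over the brush.

Emit:
jog_arm(steps=[0, 0, 5, 0, 0, 0, 0, 0, 0, 5, 0, 0, 0, 0, 0, 0, 0, 0.0218, -0.0293, 0.003, 0, 0, 0, 0, 0.0218, -0.0293, 0.003, 0, 0, 0, 0, 0.0218, -0.0293, 0.003, 0, 0, 0, 0, 0.0218, -0.0293, 0.003, 0, 0, 0, 0, 0.0218, -0.0293, 0.003, 0, 0, 0, 0, 0.0218, -0.0293, 0.003, 0])

```text
time: 0.92
ee_pos: [282.9, -440.3, 213.1]
tool_rot: [-3.142, -0.0, 0.085]
wrist_force: [-0.1, -0.3, 0.4]
finger_gap: 0.498
```

Emit:
jog_arm(steps=[0, 0, 0, 0.0218, -0.0293, 0.003, 0, 0, 0, 0, 0.0218, -0.0293, 0.003, 0, 0, 0, 0, 0.0218, -0.0293, 0.003, 0, 0, 0, 0, 0.0218, -0.0293, 0.003, 0, 0, 0, 0, 0.0218, -0.0293, 0.003, 0, 0, 0, 0, 0.0218, -0.0293, 0.003, 0, 0, 0, 0, 0.0218, -0.0293, 0.003, 0, 0, 0, 0, 0.0218, -0.0293, 0.003, 0])

```text
time: 1.58
ee_pos: [436.7, -191.8, 189.3]
tool_rot: [3.141, -0.0, 0.085]
wrist_force: [0.8, -0.8, -0.8]
finger_gap: 0.499
```

Emit:
jog_arm(steps=[0, 0, 0, 0.0218, -0.0293, 0.003, 0, 0, 0, 0, 0.0218, -0.0293, 0.003, 0, 0, 0, 0, 0.0218, -0.0293, 0.003, 0, 0, 0, 0, 0.0218, -0.0293, 0.003, 0, 0, 0, 0, 0.0218, -0.0293, 0.003, 0, 0, 0, 0, 0.0218, -0.0293, 0.003, 0, 0, 0, 0, 0, 0, 0, 0, 0, 0, 0, 0, 0, 0, 0])

```text
time: 2.25
ee_pos: [551.7, -5.7, 170.9]
tool_rot: [3.142, 0.001, 0.089]
wrist_force: [0.1, 0.1, 0.1]
finger_gap: 0.499
```

```bash
cat >> h.py <<'E'
def plan(xyz,yaw=None):
    """turn about tool z (deg) first, then shift in tool axes (mm)"""
    s=env.read_state();r,p,y=s['tool_rot'];t=0
    if yaw is not None: t=-np.degrees(yaw-y);y=yaw
    d=np.array(xyz,float)-s['ee_pos']
    c,n=np.cos(y),np.sin(y)
    print('turn %.1f shift'%t,np.round([c*d[0]+n*d[1],n*d[0]-c*d[1],-d[2]],1),'at',s['ee_pos'].round(1),s['tool_rot'].round(3),'F',s['wrist_force'].round(1),'gap',round(s['finger_gap'],3),'t',round(s['time'],2))
def blobs(d,lo,hi,z,box,amin=60):
    hsv=cv2.cvtColor(d['frame'],cv2.COLOR_RGB2HSV);m=np.zeros(hsv.shape[:2],np.uint8);x0,y0,x1,y1=box
    m[y0:y1,x0:x1]=cv2.inRange(hsv,lo,hi)[y0:y1,x0:x1]
    m=cv2.morphologyEx(m,cv2.MORPH_CLOSE,np.ones((3,3)))
    out=[]
    for c in cv2.findContours(m,0,2)[0]:
        if cv2.contourArea(c)>amin:
            R=cv2.minAreaRect(c);out.append((cv2.contourArea(c),np.round(R[0]),np.round(R[1]),plane(d,[R[0]],z)[0,:2].round(1),plane(d,cv2.boxPoints(R),z)[:,:2].round(1).tolist()))
    return out
E
python3 - <<'E'
from h import *
plan((551,-7,100),0.086)
d=grab('wrist','w1.png')
for b in blobs(d,(5,110,50),(17,255,255),36,(0,0,640,480),300):print(b)
for b in blobs(d,(24,70,60),(45,255,255),40,(0,0,640,480),300):print(b[:4])
E
```

```text
turn 0.1 shift [-0.8  1.2 70.9] at [551.7  -5.7 170.9] [3.142e+00 1.000e-03 8.900e-02] F [0.1 0.1 0.1] gap 0.499 t 2.25
(3895.5, array([320., 227.]), array([ 24., 175.]), array([548.3,  -8.6]), [[473.1, -5.6], [613.1, 6.1], [614.6, -11.3], [474.9, -25.4]])
(1401.5, array([226., 277.]), array([39., 55.]), array([502.8,  62.4]))
(702.0, array([229., 275.]), array([64., 75.]), array([504.7,  59.3]))
(5202.5, array([410., 187.]), array([80., 83.]), array([586.1, -71.8]))
(5173.0, array([230., 182.]), array([80., 83.]), array([578. ,  61.4]))
(6452.5, array([421.,  72.]), array([92., 90.]), array([665.2, -67.7]))
(6467.0, array([225.,  66.]), array([94., 88.]), array([657.3,  66.9]))
```

View pics/w1.png

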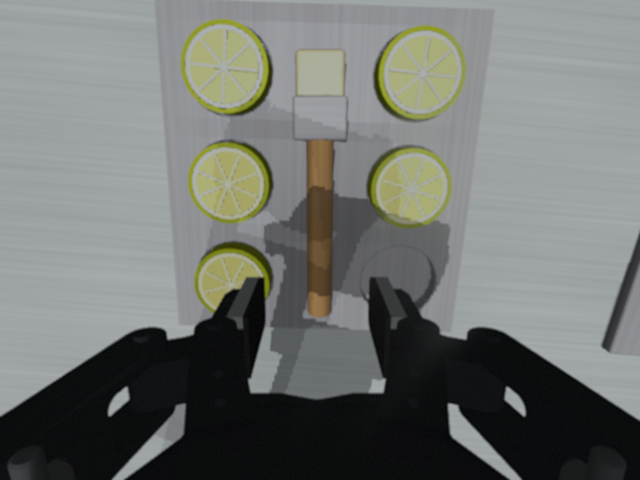

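Brush lies as first measured: handle from about (320,140) to (318,315) px, centre ≈ (544,-8), yaw ≈ 0.09. Descending and gripping.

Emit:
jog_arm(steps=[0, 0, 0, 0, 0.0022, 0.025, 0, 0, 0, 0, 0, 0, 0.025, 0, 0, 0, 0, 0, 0, 0.025, 0, 0, 0, 0, 0, 0, 0.025, 0, 0, 0, 0, 0, 0, 0.025, 0, 0, 0, 0, 0, 0, 0.01, 0, 0, 0, 0, 0, 0, 0.006, 0, 0, 0, 0, 0, 0, 0, 0])

```text
time: 2.97
ee_pos: [551.0, -10.1, 29.8]
tool_rot: [-3.141, 0.001, 0.084]
wrist_force: [-0.7, 0.2, -0.1]
finger_gap: 0.497
```

Emit:
jog_arm(steps=[0, 0, 0, 0, 0, 0, -1, 0, 0, 0, 0, 0, 0, -1, 0, 0, 0, 0, 0, 0, -1, 0, 0, 0, 0, 0, 0, -1, 0, 0, 0, 0, 0, 0, -1, 0, 0, 0, 0, 0, 0, -1])

```text
time: 3.47
ee_pos: [553.1, -9.8, 32.3]
tool_rot: [3.14, -0.003, 0.086]
wrist_force: [-0.5, -1.7, 6.6]
finger_gap: 0.204
```

Chord is 17 mm and the arm is pushed up: gripping above the handle's axis. Reopen, 3 mm lower, close again.

Emit:
jog_arm(steps=[0, 0, 0, 0, 0, 0, -0.3, 0, 0, 0, 0, 0, 0, -0.1, 0, 0, 0, 0, 0, 0.0015, -0.1, 0, 0, 0, 0, 0, 0.0015, -0.1, 0, 0, 0, 0, 0, 0, -0.1])

```text
time: 3.88
ee_pos: [551.2, -9.2, 26.7]
tool_rot: [-3.141, 0.001, 0.085]
wrist_force: [0.8, -0.4, -0.5]
finger_gap: 0.449
```

Emit:
jog_arm(steps=[0, 0, 0, 0, 0, 0, -0.5, 0, 0, 0, 0, 0, 0, -1, 0, 0, 0, 0, 0, 0, -1, 0, 0, 0, 0, 0, 0, -1, 0, 0, 0, 0, 0, 0, -1, 0, 0, 0, 0, 0, 0, -1])

```text
time: 4.38
ee_pos: [551.7, -9.4, 27.3]
tool_rot: [-3.142, -0.0, 0.085]
wrist_force: [-0.3, 0.3, 1.0]
finger_gap: 0.207
```

Emit:
jog_arm(steps=[0, 0, 0, 0, 0, -0.01, -1, 0, 0, 0, 0, 0, -0.03, -1, 0, 0, 0, 0, 0, -0.03, -1, 0, 0, 0, 0, 0, -0.03, -1, 0, 0, 3.2, 0, 0, -0.02, -1, 0, 0, 3.1, 0, 0, 0, -1, 0, 0, 0, 0, 0.02, 0, -1, 0, 0, 0, 0, 0.03, 0, -1])

```text
time: 5.05
ee_pos: [550.5, -58.2, 148.5]
tool_rot: [-3.141, -0.001, -0.021]
wrist_force: [0.4, -0.7, -1.5]
finger_gap: 0.206
```

Emit:
jog_arm(steps=[0, 0, 0, -0.002, 0.03, 0, -1, 0, 0, 0, -0.002, 0.03, 0, -1, 0, 0, 0, -0.002, 0.03, 0, -1, 0, 0, 0, -0.002, 0.03, 0, -1, 0, 0, 0, -0.001, 0.03, 0, -1, 0, 0, 0, 0, 0.03, 0, -1, 0, 0, 0, 0, 0.02, 0, -1, 0, 0, 0, 0, 0, 0, -1])

```text
time: 5.72
ee_pos: [536.2, -262.9, 148.2]
tool_rot: [3.14, -0.001, -0.029]
wrist_force: [-0.2, -0.7, -1.4]
finger_gap: 0.209
```

Run:
```python
from h import *
plan((536,-340,100),-0.024)
d=grab('wrist','w2.png')
for b in blobs(d,(5,110,50),(17,255,255),150,(0,0,640,480),300):print(b)
t=grab('top','t2.png')
for b in blobs(t,(5,110,50),(17,255,255),160,(380,230,520,340),60):print(b)
```

```text
turn -0.3 shift [ 1.6 77.1 48.2] at [ 536.2 -262.9  148.2] [ 3.14e+00 -1.00e-03 -2.90e-02] F [-0.2 -0.7 -1.4] gap 0.209 t 5.72
(12110.5, array([316., 270.]), array([257.,  53.]), array([ 549.2, -262.5]), [[600.1, -254.1], [599.6, -273.7], [487.4, -272.6], [488.1, -248.8]])
```

View pics/w2.png

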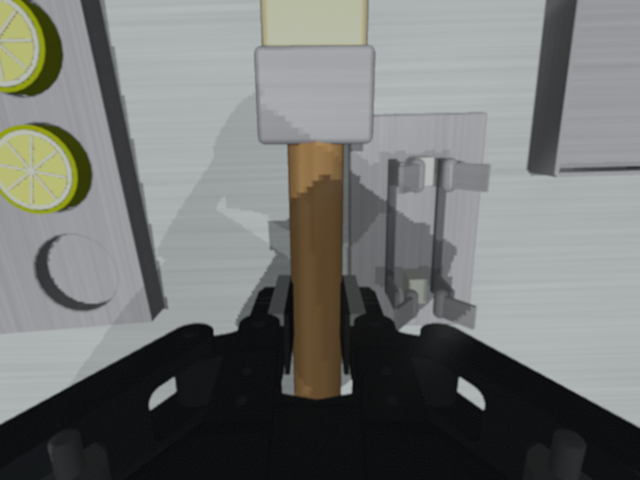

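Run:
```python
from h import *
d=grab('wrist')
t=grab('top');s=grab('scene')
hsv=cv2.cvtColor(d['frame'],cv2.COLOR_RGB2HSV)
print('rests w',plane(d,[[428,172],[418,290]],32).round(1).tolist())
print('plate corners w',plane(d,[[486,113],[473,327]],12).round(1).tolist())
print('top plate',plane(t,[[448,249],[493,247],[496,322],[451,323]],12).round(1).tolist())
print('handle head junction w',plane(d,[[290,142],[342,142]],157).round(1).tolist())
I=lambda q:cv2.cvtColor(q['frame'],cv2.COLOR_RGB2BGR)
f=lambda a:cv2.resize(a,(400,400),interpolation=cv2.INTER_CUBIC)
cv2.imwrite('pics/c2.png',np.hstack([f(I(t)[235:335,420:520]),f(I(s)[285:375,145:235])]))
for X in ((528.4,-340,12),(573,-340,75),(483,-340,75),(573,-340,42),(483,-340,42)): print(proj(t,X).round(1),proj(s,X).round(1),proj(d,X).round(1))
```

```text
rests w [[575.3, -337.5, 32.0], [487.0, -334.6, 32.0]]
plate corners w [[614.3, -383.0, 12.0], [443.3, -388.0, 12.0]]
top plate [[612.1, -290.2, 12.0], [614.6, -394.0, 12.0], [443.5, -388.8, 12.0], [443.4, -287.3, 12.0]]
handle head junction w [[600.2, -251.4, 157.0], [599.8, -269.6, 157.0]]
[[471.9 284.9]] [[189.7 330.6]] [[420.6 230.1]]
[[477.6 261.8]] [[196.4 332.7]] [[453.7 183.2]]
[[480.4 303. ]] [[172.  308.4]] [[443.8 322.6]]
[[473.9 263.7]] [[199.1 337.9]] [[436.  176.9]]
[[476.5 304. ]] [[175.2 314. ]] [[428.8 300.4]]
```

View pics/c2.png

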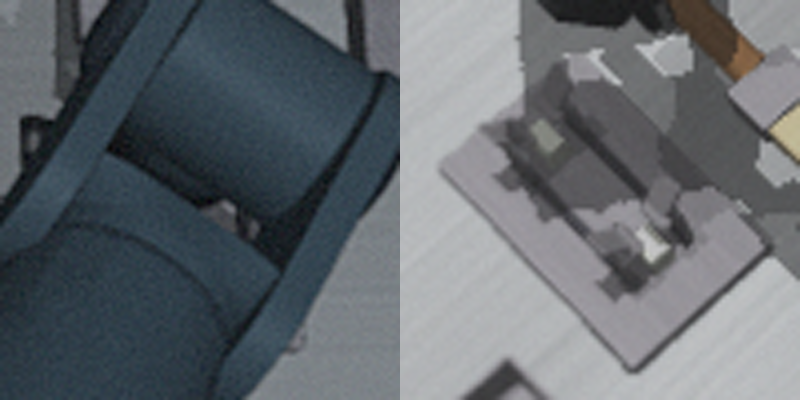

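Run:
```python
from h import *
s=grab('scene');d=grab('wrist')
print(plane(s,[[177.6,316],[201.2,339.7]],32).round(1).tolist())
# plate corners in scene: left, bottom, right
print(plane(s,[[145+38/4.444,285+168/4.444],[145+232/4.444,285+370/4.444],[145+370/4.444,285+245/4.444]],12).round(1).tolist())
print(plane(d,[[290,142],[342,142]],167).round(1).tolist())
```

```text
[[486.3, -338.1, 32.0], [575.8, -338.4, 32.0]]
[[447.2, -388.0, 12.0], [615.1, -388.7, 12.0], [615.9, -291.5, 12.0]]
[[600.7, -250.4, 167.0], [600.3, -267.2, 167.0]]
```

Emit:
jog_arm(steps=[0, 0, -0.8, 0, 0, 0, -1, 0, 0, 0, 0, 0.025, 0, -1, 0, 0, 0, 0.0005, 0.025, 0, -1, 0, 0, 0, 0.001, 0.025, 0.0, -1, 0, 0, 0, 0, 0, 0.02, -1, 0, 0, 0, 0, 0, 0.025, -1, 0, 0, 0, 0, 0, 0.025, -1, 0, 0, 0, 0, 0, 0, -1])

```text
time: 6.73
ee_pos: [534.2, -331.1, 71.5]
tool_rot: [-3.135, 0.008, -0.01]
wrist_force: [-1.2, 0.1, -2.5]
finger_gap: 0.208
```

Run:
```python
from h import *
plan((536.5,-338.5,70),-0.01)
s=grab('scene');I=lambda q:cv2.cvtColor(q['frame'],cv2.COLOR_RGB2BGR)
w=grab('wrist')
cv2.imwrite('pics/c3.png',np.hstack([cv2.resize(I(s)[275:375,135:235],(400,400),interpolation=2),cv2.resize(I(w)[40:440,120:520],(400,400))]))
```

```text
turn 0.0 shift [2.4 7.3 1.5] at [ 534.2 -331.1   71.5] [-3.135  0.008 -0.01 ] F [-1.2  0.1 -2.5] gap 0.208 t 6.73
```

View pics/c3.png

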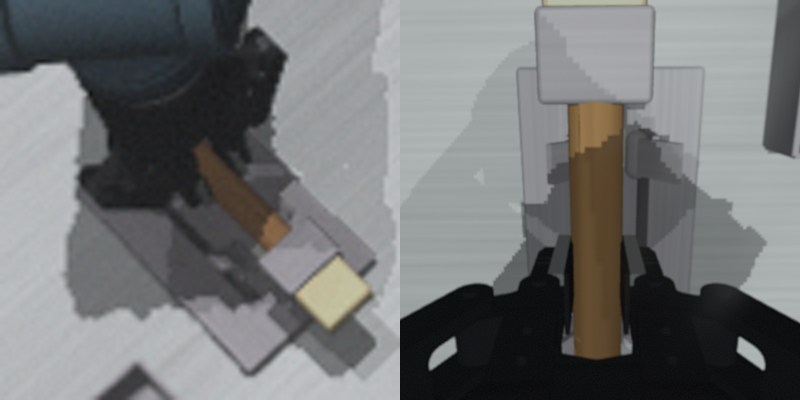

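Emit:
jog_arm(steps=[0, 0, 0, 0, 0, -0.015, -1, 0, 0, 0, 0.002, 0.004, 0, -1, 0, 0, 0, 0, 0.003, 0, -1, 0, 0, 0, 0, 0, 0, -1, 0, 0, 0, 0, 0, 0, -1])

```text
time: 7.25
ee_pos: [539.3, -341.4, 92.6]
tool_rot: [3.141, -0.0, -0.011]
wrist_force: [0.4, -0.3, -0.5]
finger_gap: 0.21
```

Run:
```python
from h import *
plan((536.5,-338.5,70),-0.01)
w=grab('wrist','w4.png')
print(proj(w,[[575.5,-338,75],[575.5,-338,12],[615,-338,12]]).round())
```

```text
turn -0.1 shift [-2.8 -2.9 22.6] at [ 539.3 -341.4   92.6] [ 3.141 -0.    -0.011] F [ 0.4 -0.3 -0.5] gap 0.21 t 7.25
[[309. 205.]
 [311. 186.]
 [310. 118.]]
```

View pics/w4.png

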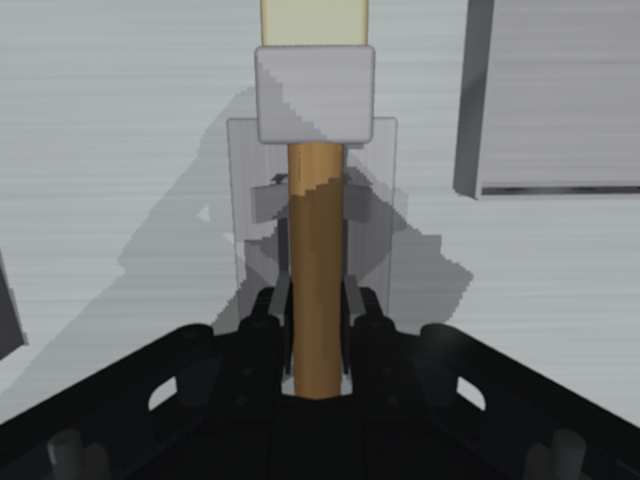

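Emit:
jog_arm(steps=[0, 0, 0, -0.0025, -0.0027, 0, -1, 0, 0, 0, 0, 0, 0, -1, 0, 0, 0, 0, 0, 0.015, -1, 0, 0, 0, 0, 0, 0.008, -1, 0, 0, 0, 0, 0, 0.006, -1, 0, 0, 0, 0, 0, 0, -1])

```text
time: 7.8
ee_pos: [535.5, -337.4, 61.2]
tool_rot: [-3.139, 0.003, -0.011]
wrist_force: [-0.2, -0.2, -0.9]
finger_gap: 0.207
```

Emit:
jog_arm(steps=[0, 0, 0, 0, 0, 0.007, -1, 0, 0, 0, 0, 0, 0.005, -1, 0, 0, 0, 0, 0, 0.004, -1, 0, 0, 0, 0, 0, 0.003, -1, 0, 0, 0, 0, 0, 0, -1])

```text
time: 8.22
ee_pos: [537.8, -339.2, 45.3]
tool_rot: [3.14, -0.003, -0.011]
wrist_force: [1.9, -0.6, 2.7]
finger_gap: 0.208
```

Emit:
jog_arm(steps=[0, 0, 0, 0, 0, 0.004, -1, 0, 0, 0, 0, 0, 0.004, -1, 0, 0, 0, 0, 0, 0.003, -1, 0, 0, 0, 0, 0, 0, -1])

```text
time: 8.55
ee_pos: [536.4, -338.3, 33.2]
tool_rot: [-3.141, 0.001, -0.01]
wrist_force: [-0.3, 1.0, 4.4]
finger_gap: 0.206
```

Emit:
jog_arm(steps=[0, 0, 0, 0, 0, 0.002, -1, 0, 0, 0, 0, 0, 0.001, -1, 0, 0, 0, 0, 0, 0, -1, 0, 0, 0, 0, 0, 0, -1])

```text
time: 8.88
ee_pos: [536.5, -338.4, 33.1]
tool_rot: [-3.14, 0.002, -0.01]
wrist_force: [-8.6, 6.1, 21.9]
finger_gap: 0.202
```

Emit:
jog_arm(steps=[0, 0, 0, 0, 0, -0.003, -1, 0, 0, 0, 0, 0, 0, -0.3, 0, 0, 0, 0, 0, 0, -0.1, 0, 0, 0, 0, 0, 0, -0.1, 0, 0, 0, 0, 0, -0.02, -0.1, 0, 0, 0, 0, 0, -0.035, 0, 0, 0, 0, 0, 0, -0.035, 0, 0, 0, 0, 0, 0, -0.035, 0])

```text
time: 9.55
ee_pos: [536.1, -337.9, 158.6]
tool_rot: [-3.14, 0.002, -0.011]
wrist_force: [0.6, -0.0, 0.1]
finger_gap: 0.5
```

Run:
```python
from h import *
plan((536.5,-338.5,150),-0.01)
w=grab('wrist','w5.png')
for b in blobs(w,(5,110,50),(17,255,255),42,(0,0,640,480),300):print(b)
```

```text
turn -0.0 shift [0.4 0.5 8.6] at [ 536.1 -337.9  158.6] [-3.14e+00  2.00e-03 -1.10e-02] F [ 0.6 -0.   0.1] gap 0.5 t 9.55
(4023.5, array([316., 232.]), array([189.,  27.]), array([ 533.3, -337.5]), [[599.9, -329.0], [599.7, -347.3], [456.8, -347.3], [457.0, -326.2]])
```

View pics/w5.png

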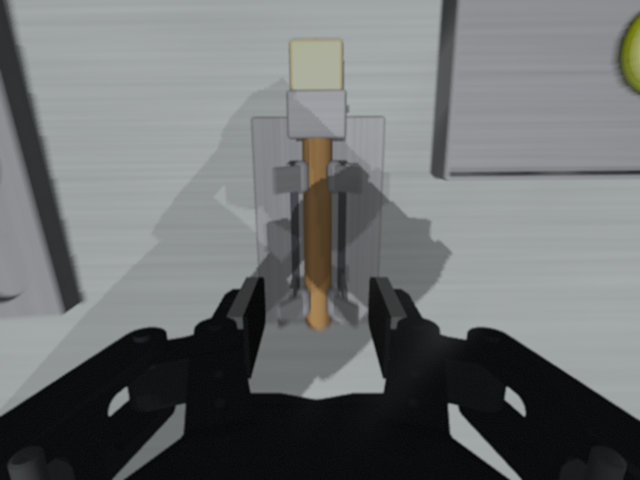

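Brush sits between both jaw pairs (handle 457..600 mm, rack centre ≈ 530): home and centred. Next: cake B, and tube measurement.

Emit:
jog_arm(steps=[0, 0, -3.8, 0, 0, 0, 1, 0, 0, 0, 0.0053, -0.033, 0, 1, 0, 0, 0, 0.0053, -0.033, 0, 1, 0, 0, 0, 0.0053, -0.033, 0, 1, 0, 0, 0, 0.0053, -0.033, 0, 1, 0, 0, 0, 0.0053, -0.033, 0, 1, 0, 0, 0, 0.0053, -0.033, 0, 1, 0, 0, 0, 0.0053, -0.033, 0, 1])

```text
time: 10.27
ee_pos: [560.6, -104.1, 157.6]
tool_rot: [-3.141, 0.001, 0.055]
wrist_force: [0.7, -0.0, -0.4]
finger_gap: 0.999
```

Emit:
jog_arm(steps=[0, 0, 0, 0.0053, -0.033, 0, 1, 0, 0, 0, 0.0053, -0.033, 0, 1, 0, 0, 0, 0.0053, -0.033, 0.01, 1, 0, 0, 0, 0.0053, -0.033, 0.02, 1, 0, 0, 0, 0.0053, -0.033, 0.02, 1, 0, 0, 0, 0, 0, 0, 1, 0, 0, 0, 0, 0, 0, 1])

```text
time: 10.85
ee_pos: [576.7, 62.1, 106.1]
tool_rot: [-3.141, 0.004, 0.059]
wrist_force: [0.4, -0.4, 0.8]
finger_gap: 1.004
```

Run:
```python
from h import *
plan((577.5,61,22),.055)
w=grab('wrist','w6.png')
# pale face region: low-saturation-yellow ; report blob centres at z=40
for b in blobs(w,(24,70,60),(45,255,255),40,(0,0,640,480),1500):print(b[:4])
t=grab('top','t6.png');s=grab('scene','s6.png')
print('rim',plane(t,[[156.9,307.6]],168).round(1),plane(s,[[361,128.6]],168).round(1))
I=lambda q:cv2.cvtColor(q['frame'],cv2.COLOR_RGB2BGR)
cv2.imwrite('pics/c6.png',np.hstack([cv2.resize(I(w),(480,360)),cv2.resize(I(t)[270:350,125:205],(320,320),interpolation=2)[:360] if 0 else cv2.copyMakeBorder(cv2.resize(I(t)[270:350,125:205],(320,320),interpolation=2),0,40,0,0,0)]))
```

```text
turn 0.2 shift [ 0.7  1.2 84.1] at [576.7  62.1 106.1] [-3.141  0.004  0.059] F [ 0.4 -0.4  0.8] gap 1.004 t 10.85
(3029.5, array([316., 367.]), array([62., 72.]), array([496.9,  57.9]))
(8710.5, array([540., 244.]), array([108., 103.]), array([587.9, -69.2]))
(7747.5, array([316., 246.]), array([101., 100.]), array([578.7,  63.1]))
(11172.5, array([564., 105.]), array([116., 125.]), array([665.9, -65.1]))
(10205.0, array([316., 104.]), array([117., 111.]), array([658. ,  67.7]))
rim [[481.6 336.3 168. ]] [[486.3 334.3 168. ]]
```

View pics/c6.png

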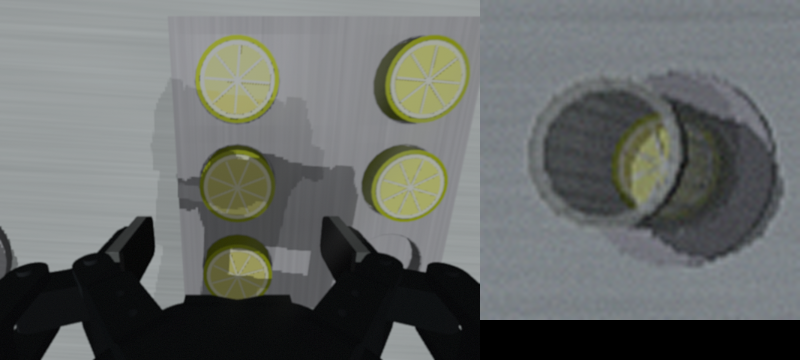

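Emit:
jog_arm(steps=[0, 0, 0, 0.001, 0.001, 0.025, 1, 0, 0, 0, 0, 0, 0.025, 1, 0, 0, 0, 0, 0, 0.02, 1, 0, 0, 0, 0, 0, 0.009, 1, 0, 0, 0, 0, 0, 0.005, 1, 0, 0, 0, 0, 0, 0, 1])

```text
time: 11.5
ee_pos: [579.3, 58.8, 24.2]
tool_rot: [-3.142, 0.0, 0.054]
wrist_force: [-0.7, 0.4, -0.4]
finger_gap: 0.999
```

Emit:
jog_arm(steps=[0, 0, 0, 0, 0, 0, 0, 0, 0, 0, 0, 0, 0, -1, 0, 0, 0, 0, 0, 0, -1, 0, 0, 0, 0, 0, 0, -1, 0, 0, 0, 0, 0, 0, -1])

```text
time: 11.92
ee_pos: [581.0, 61.1, 27.0]
tool_rot: [-3.139, -0.004, 0.055]
wrist_force: [-1.4, 7.1, 7.1]
finger_gap: 0.67
```

Emit:
jog_arm(steps=[0, 0, 0, 0, 0, -0.008, -1, 0, 0, 0, 0, 0, -0.022, -1, 0, 0, 0, 0, 0, -0.03, -1, 0, 0, 0, 0, 0, -0.03, -1, 0, 0, 0, 0, 0, -0.03, -1, 0, 0, 0, 0, 0, -0.03, -1, 0, 0, 0, 0, 0, -0.03, -1, 0, 0, 0, 0, 0, -0.012, -1])

```text
time: 12.58
ee_pos: [581.6, 59.5, 222.6]
tool_rot: [3.14, -0.01, 0.056]
wrist_force: [1.4, -0.3, -0.2]
finger_gap: 0.665
```

Emit:
jog_arm(steps=[0, 0, 0, -0.012, -0.03, 0, -1, 0, 0, 0, -0.012, -0.03, 0, -1, 0, 0, 0, -0.012, -0.03, 0, -1, 0, 0, 0, -0.012, -0.03, 0, -1, 0, 0, 0, -0.012, -0.03, 0, -1, 0, 0, 0, 0, 0, 0, -1, 0, 0, 0, 0, 0, 0, -1])

```text
time: 13.17
ee_pos: [510.1, 207.1, 216.0]
tool_rot: [3.141, 0.0, 0.059]
wrist_force: [0.3, -0.2, -0.3]
finger_gap: 0.662
```

Run:
```python
from h import *
plan((484,335,195),.055)
w=grab('wrist','w7.png');t=grab('top','t7.png')
print(proj(w,[[484,335,168]]))
```

```text
turn 0.2 shift [ -19.1 -129.1   21. ] at [510.1 207.1 216. ] [3.141 0.    0.059] F [ 0.3 -0.2 -0.3] gap 0.662 t 13.17
[[ 85.81920111 291.57833595]]
```

View pics/w7.png

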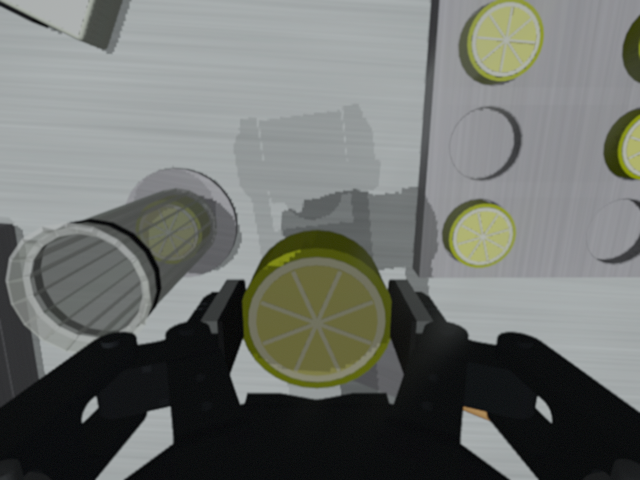

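Run:
```python
from h import *
w=grab('wrist');t=grab('top');s=grab('scene')
print('mouth',plane(w,[[83,284.5]],168).round(1),'foot',plane(w,[[185,220]],8).round(1))
print('puck top',plane(w,[[317,319]],229).round(1),env.read_state()['ee_pos'])
# foot in top / scene: crop edges
print('foot top',plane(t,[[125+(605+775)/2/4-120, 270+(70+265)/2/4]],8).round(1))
print('foot scene',plane(s,[[320+(90+282)/2/5, 110+(232+352)/2/5]],8).round(1))
```

```text
mouth [[489.5 334.8 168. ]] foot [[489.6 332.7   8. ]]
puck top [[508.2 205.5 229. ]] [511.48557647 204.99588199 216.20494645]
foot top [[481.2 331.3   8. ]]
foot scene [[490.1 330.    8. ]]
```

Emit:
jog_arm(steps=[0, 0, 0, -0.0025, -0.026, 0, -1, 0, 0, 0, -0.0025, -0.026, 0, -1, 0, 0, 0, -0.0025, -0.026, 0, -1, 0, 0, 0, -0.0025, -0.026, 0, -1, 0, 0, 0, -0.0025, -0.026, 0, -1, 0, 0, 0, 0, 0, 0, -1, 0, 0, 0, 0, 0, 0, -1])

```text
time: 14.0
ee_pos: [491.5, 335.2, 216.1]
tool_rot: [3.141, 0.0, 0.056]
wrist_force: [0.2, -0.3, -0.2]
finger_gap: 0.674
```

Run:
```python
from h import *
plan((487,334.5,195),.055)
w=grab('wrist');s=grab('scene');t=grab('top')
I=lambda q:cv2.cvtColor(q['frame'],cv2.COLOR_RGB2BGR)
cv2.imwrite('pics/c8.png',np.hstack([I(w)[150:450,160:480],cv2.resize(I(s)[90:190,305:405],(300,300),interpolation=2)]))
```

```text
turn 0.1 shift [-4.5  0.5 21.1] at [491.5 335.2 216.1] [3.141 0.    0.056] F [ 0.2 -0.3 -0.2] gap 0.674 t 14.0
```

View pics/c8.png

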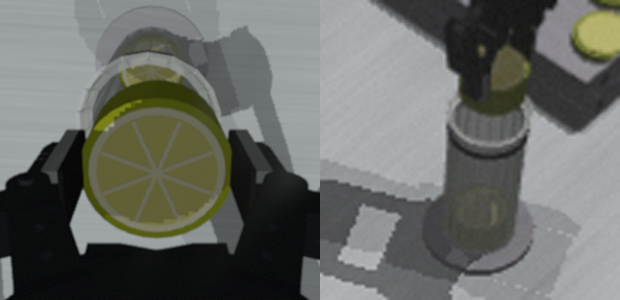

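Run:
```python
from h import *
w=grab('wrist');s=grab('scene');t=grab('top')
a=np.linspace(0,2*np.pi,200)
for y in (332,335,338):
    c=lambda r,z:np.c_[487+r*np.cos(a),y+r*np.sin(a),0*a+z]
    for r,z in ((40,168),(55,8)):
        p=proj(w,c(r,z));print(y,z,'L',p[:,0].min().round(),'R',p[:,0].max().round(),'top',p[:,1].min().round())
print(env.read_state()['ee_pos'], proj(w,[env.read_state()['ee_pos']*[1,1,0]+[0,0,z] for z in(216,168,8)]))
cv2.imwrite('pics/w9.png',cv2.resize(cv2.cvtColor(w['frame'],cv2.COLOR_RGB2BGR)[140:300,210:410],(800,640))[:600])
```

```text
332 168 L 247.0 R 393.0 top 196.0
332 8 L 261.0 R 375.0 top 152.0
335 168 L 242.0 R 387.0 top 196.0
335 8 L 258.0 R 372.0 top 152.0
338 168 L 236.0 R 382.0 top 196.0
338 8 L 255.0 R 369.0 top 152.0
[491.67402051 334.13239805 216.33106538] [[316.67127268 297.95062656]
 [316.51939131 260.24964973]
 [316.29858728 205.43957026]]
```

View pics/w9.png

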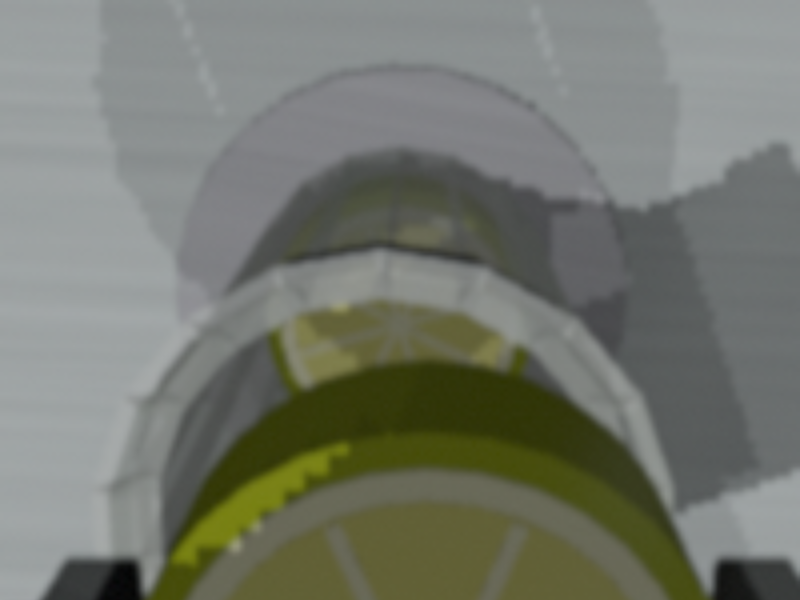

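Mouth edges in that view (236..378 px, top 202) put the tube at (483.6, 338.3) relative to the current reading; the cake is ~5 mm far in x and 4 mm short in y.

Emit:
jog_arm(steps=[0, 0, 0, -0.0048, -0.0043, 0, -1, 0, 0, 0, 0, 0, 0, -1, 0, 0, 0, 0, 0, 0.015, -1, 0, 0, 0, 0, 0, 0.011, -1, 0, 0, 0, 0, 0, 0.006, -1, 0, 0, 0, 0, 0, 0, -1])

```text
time: 14.8
ee_pos: [484.9, 338.6, 181.9]
tool_rot: [3.14, 0.004, 0.056]
wrist_force: [0.1, -0.8, -0.5]
finger_gap: 0.671
```

```bash
cat > look.py <<'E'
import sys
from h import *
w=grab('wrist');s=grab('scene')
I=lambda q:cv2.cvtColor(q['frame'],cv2.COLOR_RGB2BGR)
plan((484,338,170),.055)
cv2.imwrite('pics/'+sys.argv[1],np.hstack([cv2.resize(I(w)[160:460,160:480],(426,400)),cv2.resize(I(s)[90:190,315:405],(360,400),interpolation=2)]))
E
python3 look.py c10.png
```

```text
turn 0.0 shift [-2.1  1.  14. ] at [486.1 339.1 184. ] [3.141e+00 1.000e-03 5.600e-02] F [ 0.2 -0.1  0.8] gap 0.665 t 14.9
```

View pics/c10.png

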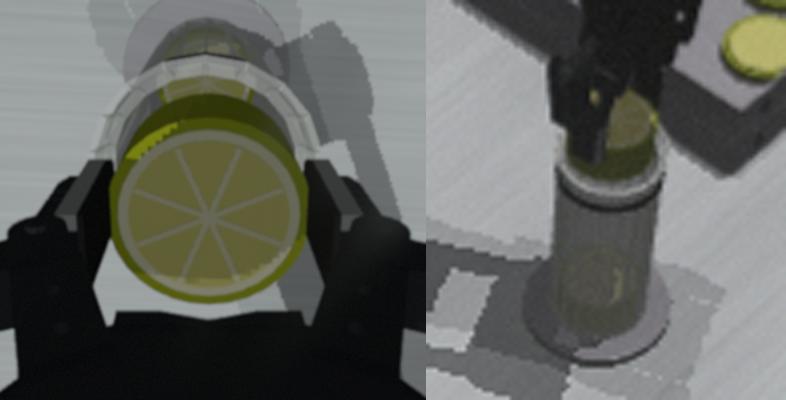

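Emit:
jog_arm(steps=[0, 0, 0, 0, -0.001, 0.005, -1, 0, 0, 0, 0, 0, 0.004, -1, 0, 0, 0, 0, 0, 0.004, -1, 0, 0, 0, 0, 0, 0.002, -1, 0, 0, 0, 0, 0, 0, -1])

```text
time: 15.32
ee_pos: [485.8, 340.0, 168.5]
tool_rot: [3.141, 0.001, 0.056]
wrist_force: [-0.2, 0.5, -0.2]
finger_gap: 0.668
```

No contact, cake bottom is ~15 mm inside the mouth. Release, then rise.

Emit:
jog_arm(steps=[0, 0, 0, 0, 0, 0, 0.5, 0, 0, 0, 0, 0, 0, 0.6, 0, 0, 0, 0, 0, 0, 0.7, 0, 0, 0, 0, 0, 0, 0.7, 0, 0, 0, 0, 0, -0.01, 0.7, 0, 0, 0, 0, 0, -0.02, 0.7, 0, 0, 0, 0, 0, -0.025, 1, 0, 0, 0, 0, 0, 0, 1])

```text
time: 15.98
ee_pos: [488.9, 341.4, 231.0]
tool_rot: [-3.138, -0.01, 0.056]
wrist_force: [-0.1, 1.1, 1.5]
finger_gap: 1.003
```

```bash
python3 look.py c11.png
```

```text
turn 0.0 shift [-3.2  2.4 56.4] at [487.  340.6 226.4] [-3.14e+00 -3.00e-03  5.60e-02] F [ 0.3 -0.3  0.6] gap 1.001 t 16.08
```

View pics/c11.png

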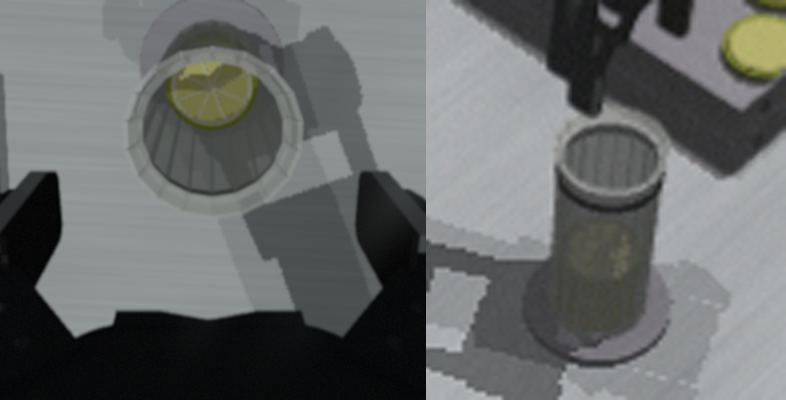

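Emit:
jog_arm(steps=[0, 0, 0, 0.0155, 0.0284, 0, 1, 0, 0, 0, 0.0155, 0.0284, 0, 1, 0, 0, 0, 0.0155, 0.0284, 0, 1, 0, 0, 0, 0.0155, 0.0284, 0, 1, 0, 0, 0, 0.0155, 0.0284, 0, 1, 0, 0, 0, 0.0155, 0.0284, 0, 1, 0, 0, 0, 0.0155, 0.0284, 0, 1, 0, 0, 0, 0.0155, 0.0284, 0, 1])

```text
time: 16.75
ee_pos: [622.5, 118.7, 222.9]
tool_rot: [-3.141, 0.002, 0.055]
wrist_force: [0.1, 1.2, -0.5]
finger_gap: 1.002
```

Emit:
jog_arm(steps=[0, 0, 0, 0.0155, 0.0284, 0, 1, 0, 0, 0, 0.0155, 0.0284, 0, 1, 0, 0, 0, 0, 0, 0.029, 1, 0, 0, 0, 0, 0, 0.029, 1, 0, 0, 0, 0, 0, 0.029, 1, 0, 0, 0, 0, 0, 0.029, 1, 0, 0, 0, 0, 0, 0, 1, 0, 0, 0, 0, 0, 0, 1])

```text
time: 17.42
ee_pos: [654.7, 65.3, 105.7]
tool_rot: [-3.141, 0.006, 0.056]
wrist_force: [0.0, 1.1, 0.4]
finger_gap: 0.999
```

```bash
cat > chk.py <<'E'
from h import *
plan((656.5,65.5,22),.055)
w=grab('wrist')
for b in blobs(w,(24,70,60),(45,255,255),40,(230,130,410,420),1500):print('w',b[:4])
t=grab('top');s=grab('scene')
rt=cv2.imread('pics/t0c.png') if 0 else None
# is the tube where it was? compare with last clean pictures (t6/s6)
for n,d,box in (('top',t,(130,280,205,340)),('scene',s,(335,110,385,185))):
    r=cv2.imread('pics/%s6.png'%n[0]);x0,y0,x1,y1=box;g=lambda i:cv2.GaussianBlur(cv2.cvtColor(i,cv2.COLOR_BGR2GRAY)[y0:y1,x0:x1].astype(np.float32),(5,5),0)
    a,b=g(r),g(cv2.cvtColor(d['frame'],cv2.COLOR_RGB2BGR))
    sh,resp=cv2.phaseCorrelate(a,b,cv2.createHanningWindow(a.shape[::-1],cv2.CV_32F));print(n,'tube shift px',np.round(sh,2),round(resp,2),'absdiff',np.abs(a-b).mean().round(1))
E
python3 chk.py
python3 - <<'E'
import sys;sys.path.insert(0,'.')
from h import *
for f in ('w6','w7'):
    d={'frame':cv2.cvtColor(cv2.imread(f'pics/{f}.png'),cv2.COLOR_BGR2RGB)}
    w=grab('wrist');d.update({k:w[k] for k in('K','D','T')})
    for b in blobs(d,(24,70,40),(45,255,255),40,(230,130,410,420),1500):print(f,b[:3])
E
```

```text
turn 0.0 shift [ 1.8 -0.1 83.7] at [654.7  65.3 105.7] [-3.141  0.006  0.056] F [0.  1.1 0.4] gap 0.999 t 17.42
w (7914.0, array([313., 243.]), array([100., 101.]), array([658.5,  67.7]))
top tube shift px [0.41 0.19] 0.67 absdiff 2.3
scene tube shift px [-0.04  0.31] 0.54 absdiff 7.7
w6 (3051.0, array([317., 367.]), array([67., 67.]))
w6 (1890.5, array([317., 354.]), array([91., 82.]))
w6 (7988.5, array([316., 245.]), array([102., 100.]))
w7 (18366.5, array([316., 308.]), array([157., 149.]))
```

Emit:
jog_arm(steps=[0, 0, 0, 0, -0.0018, 0.025, 1, 0, 0, 0, 0, 0, 0.025, 1, 0, 0, 0, 0, 0, 0.02, 1, 0, 0, 0, 0, 0, 0.008, 1, 0, 0, 0, 0, 0, 0.005, 1, 0, 0, 0, 0, 0, 0, 1, 0, 0, 0, 0, 0, 0, 0, 0, 0, 0, 0, 0, 0, -1])

```text
time: 18.33
ee_pos: [658.0, 66.9, 27.2]
tool_rot: [3.141, -0.003, 0.056]
wrist_force: [-0.8, -0.4, 0.1]
finger_gap: 0.746
```

Emit:
jog_arm(steps=[0, 0, 0, 0, 0, 0, -1, 0, 0, 0, 0, 0, 0, -1, 0, 0, 0, 0, 0, 0, -1, 0, 0, 0, 0, 0, 0, -1])

```text
time: 18.67
ee_pos: [658.6, 66.9, 28.0]
tool_rot: [3.141, -0.004, 0.056]
wrist_force: [-1.1, 0.9, 6.1]
finger_gap: 0.669
```

Emit:
jog_arm(steps=[0, 0, 0, 0, 0, -0.008, -1, 0, 0, 0, 0, 0, -0.022, -1, 0, 0, 0, 0, 0, -0.03, -1, 0, 0, 0, 0, 0, -0.03, -1, 0, 0, 0, 0, 0, -0.03, -1, 0, 0, 0, 0, 0, -0.03, -1, 0, 0, 0, 0, 0, -0.03, -1, 0, 0, 0, 0, 0, -0.011, -1])

```text
time: 19.33
ee_pos: [658.8, 66.9, 222.7]
tool_rot: [3.141, -0.009, 0.056]
wrist_force: [0.9, 0.6, -0.0]
finger_gap: 0.671
```

Emit:
jog_arm(steps=[0, 0, 0, -0.017, -0.025, 0, -1, 0, 0, 0, -0.017, -0.025, 0, -1, 0, 0, 0, -0.017, -0.025, 0, -1, 0, 0, 0, -0.017, -0.025, 0, -1, 0, 0, 0, -0.017, -0.025, 0, -1, 0, 0, 0, 0, 0, 0, -1, 0, 0, 0, 0, 0, 0, -1])

```text
time: 19.92
ee_pos: [563.6, 188.0, 215.6]
tool_rot: [3.141, 0.001, 0.058]
wrist_force: [-0.2, -0.3, -0.7]
finger_gap: 0.668
```

```bash
cat > held.py <<'E'
from h import *
plan((484,338,170),.055)
w=grab('wrist')
for b in blobs(w,(24,70,40),(45,255,255),229,(230,130,410,420),1500):print('held',b[:4])
E
sed 's/^plan.*//' chk.py > chk2.py; python3 held.py; python3 chk2.py | grep tube
```

```text
turn 0.2 shift [ -71.2 -154.1   45.6] at [563.6 188.  215.6] [3.141e+00 1.000e-03 5.800e-02] F [-0.2 -0.3 -0.7] gap 0.668 t 19.92
held (18214.0, array([316., 302.]), array([156., 149.]), array([568.2, 188.6]))
top tube shift px [0.1  0.61] 0.34 absdiff 6.9
scene tube shift px [-0.28  1.31] 0.34 absdiff 13.9
```

Emit:
jog_arm(steps=[0, 0, 0, -0.012, -0.0262, 0, -1, 0, 0, 0, -0.012, -0.0262, 0, -1, 0, 0, 0, -0.012, -0.0262, 0, -1, 0, 0, 0, -0.012, -0.0262, 0, -1, 0, 0, 0, -0.012, -0.0262, 0, -1, 0, 0, 0, -0.012, -0.0262, 0, -1, 0, 0, 0, 0, 0, 0, -1, 0, 0, 0, 0, 0, 0, -1])

```text
time: 20.78
ee_pos: [484.3, 340.4, 216.1]
tool_rot: [3.141, 0.0, 0.057]
wrist_force: [-0.2, 0.8, -1.2]
finger_gap: 0.67
```

```bash
cat > mouth.py <<'E'
from h import *
plan((484,338,170),.055)
w=grab('wrist','cur.png')
g=cv2.cvtColor(w['frame'],cv2.COLOR_RGB2GRAY)
ref=cv2.cvtColor(cv2.imread('pics/w9r.png'),cv2.COLOR_BGR2GRAY) if 0 else None
for b in blobs(w,(24,70,40),(45,255,255),229,(230,130,410,420),1500):print('held',b[:3])
# foot outline (pinkish steel vs bench) : print row/col transitions
r=g[140:300,210:410]
R=cv2.cvtColor(cv2.imread('pics/w9.png'),cv2.COLOR_BGR2GRAY);R=cv2.resize(R,(200,150),interpolation=cv2.INTER_AREA)
# template: foot/funnel top part of the reference, found in the new picture
T=R[12:85,20:170];m=cv2.matchTemplate(g[100:300,150:470],T,cv2.TM_CCOEFF_NORMED);_,v,_,l=cv2.minMaxLoc(m)
print('template shift px (col,row)',l[0]+150-230,l[1]+100-152,'score',round(v,2))
E
python3 mouth.py
```

```text
turn 0.1 shift [-0.4  2.3 46.1] at [484.3 340.4 216.1] [3.141 0.    0.057] F [-0.2  0.8 -1.2] gap 0.67 t 20.78
held (19471.5, array([310., 297.]), array([173., 151.]))
template shift px (col,row) 12 -13 score 0.81
```

```bash
cat >> mouth.py <<'E'
for nm,(a,b,c,d),k in (('foot',(12,48,30,165),1.06),('mouthL',(60,110,20,75),1.94),('mouthR',(60,105,130,172),1.94)):
    T=R[a:b,c:d];m=cv2.matchTemplate(g[140+a-25:140+b+25,210+c-25:210+d+25],T,cv2.TM_CCOEFF_NORMED);_,v,_,l=cv2.minMaxLoc(m)
    print(nm,'px',l[0]-25,l[1]-25,'mm of tube vs TCP: tool x %.1f, tool y %.1f'%(-(l[1]-25)/k,(l[0]-25)/k),'score',round(v,2))
E
python3 mouth.py
python3 - <<'E'
import sys;sys.path.insert(0,'.')
from h import *
s=env.read_state();w=grab('wrist')
p0=proj(w,[[484,338,168],[484,338,8]]);print((proj(w,[[494,338,168],[494,338,8]])-p0)/10,(proj(w,[[484,348,168],[484,348,8]])-p0)/10)
E
```

```text
turn 0.0 shift [-0.8  1.5 46.1] at [484.7 339.6 216.1] [ 3.141 -0.     0.055] F [ 0.4 -0.7 -0.5] gap 0.669 t 20.83
held (19427.5, array([310., 297.]), array([173., 151.]))
template shift px (col,row) 10 -12 score 0.83
foot px 6 -7 mm of tube vs TCP: tool x 6.6, tool y 5.7 score 0.98
mouthL px 9 -11 mm of tube vs TCP: tool x 5.7, tool y 4.6 score 0.95
mouthR px 12 -12 mm of tube vs TCP: tool x 6.2, tool y 6.2 score 0.83
[[ 0.10541853 -1.75029122]
 [ 0.05844733 -1.02636433]] [[-1.82832987 -0.09480394]
 [-1.03543095 -0.05604413]]
```

Tube matches expectation within 1 mm. Descend and release.

Emit:
jog_arm(steps=[0, 0, 0, 0, 0, 0.016, -1, 0, 0, 0, 0, 0, 0.011, -1, 0, 0, 0, 0, 0, 0.007, -1, 0, 0, 0, 0, 0, 0.005, -1, 0, 0, 0, 0, 0, 0.004, -1, 0, 0, 0, 0, 0, 0.003, -1, 0, 0, 0, 0, 0, 0, -1, 0, 0, 0, 0, 0, 0, -1])

```text
time: 21.6
ee_pos: [484.3, 340.1, 170.5]
tool_rot: [-3.141, -0.0, 0.056]
wrist_force: [1.2, -0.0, -0.2]
finger_gap: 0.67
```

Emit:
jog_arm(steps=[0, 0, 0, 0, 0, 0, 0.5, 0, 0, 0, 0, 0, 0, 0.6, 0, 0, 0, 0, 0, 0, 0.7, 0, 0, 0, 0, 0, 0, 0.7, 0, 0, 0, 0, 0, -0.01, 0.7, 0, 0, 0, 0, 0, -0.02, 0.7, 0, 0, 0, 0, 0, -0.025, 1, 0, 0, 0, 0, 0, 0, 1])

```text
time: 22.27
ee_pos: [486.9, 341.3, 231.9]
tool_rot: [-3.138, -0.009, 0.056]
wrist_force: [-0.2, 0.1, 1.9]
finger_gap: 1.001
```

```bash
cat > stack.py <<'E'
from h import *
plan((484,338,170),.055)
w=grab('wrist','cur2.png')
for b in blobs(w,(22,60,40),(45,255,255),168,(210,130,430,420),150):print('in tube',b[:3])
for n in range(1,6):
    z=8+28*n;a=np.linspace(0,6.28,100);p=proj(w,np.c_[484+30*np.cos(a),338+30*np.sin(a),0*a+z]);print(n,'expect centre',p.mean(0).round(),'size',np.ptp(p,axis=0).round())
E
python3 stack.py
```

```text
turn 0.0 shift [-3.   3.2 61.9] at [486.9 341.3 231.9] [-3.138 -0.009  0.056] F [-0.2  0.1  1.9] gap 1.001 t 22.27
in tube (3203.0, array([318., 232.]), array([59., 76.]))
1 expect centre [321. 212.] size [64. 63.]
2 expect centre [321. 219.] size [70. 68.]
3 expect centre [321. 226.] size [76. 74.]
4 expect centre [322. 235.] size [84. 81.]
5 expect centre [322. 246.] size [94. 90.]
```

Emit:
jog_arm(steps=[0, 0, 0, -0.0005, 0.0315, 0, 1, 0, 0, 0, -0.0005, 0.0315, 0, 1, 0, 0, 0, -0.0005, 0.0315, 0, 1, 0, 0, 0, -0.0005, 0.0315, 0, 1, 0, 0, 0, -0.0005, 0.0315, 0, 1, 0, 0, 0, -0.0005, 0.0315, 0, 1, 0, 0, 0, -0.0005, 0.0315, 0, 1, 0, 0, 0, 0, 0.0315, 0, 1])

```text
time: 22.98
ee_pos: [494.0, 86.8, 224.8]
tool_rot: [-3.142, 0.001, 0.056]
wrist_force: [0.5, 0.0, -0.5]
finger_gap: 0.998
```

Emit:
jog_arm(steps=[0, 0, 0, 0, 0.031, 0, 1, 0, 0, 0, 0, 0, 0.029, 1, 0, 0, 0, 0, 0, 0.029, 1, 0, 0, 0, 0, 0, 0.029, 1, 0, 0, 0, 0, 0, 0.03, 1, 0, 0, 0, 0, 0, 0, 1, 0, 0, 0, 0, 0, 0, 1])

```text
time: 23.57
ee_pos: [494.9, 57.4, 106.8]
tool_rot: [-3.141, 0.004, 0.055]
wrist_force: [1.1, 0.5, 0.9]
finger_gap: 0.999
```

```bash
sed -i 's/656.5,65.5/497.5,57/' chk.py; python3 chk.py
```

```text
turn 0.0 shift [ 2.6  0.6 84.8] at [494.9  57.4 106.8] [-3.141  0.004  0.055] F [1.1 0.5 0.9] gap 0.999 t 23.57
w (7781.5, array([316., 243.]), array([100., 101.]), array([499. ,  58.5]))
top tube shift px [0.6  0.01] 0.45 absdiff 4.0
scene tube shift px [-0.15  0.72] 0.65 absdiff 4.8
```

Emit:
jog_arm(steps=[0, 0, 0, 0, 0, 0.025, 1, 0, 0, 0, 0, 0, 0.025, 1, 0, 0, 0, 0, 0, 0.02, 1, 0, 0, 0, 0, 0, 0.008, 1, 0, 0, 0, 0, 0, 0.005, 1, 0, 0, 0, 0, 0, 0, 1, 0, 0, 0, 0, 0, 0, 0, 0, 0, 0, 0, 0, 0, -1])

```text
time: 24.38
ee_pos: [497.8, 57.2, 26.9]
tool_rot: [3.141, -0.003, 0.056]
wrist_force: [-0.2, -0.4, -0.5]
finger_gap: 0.749
```

Emit:
jog_arm(steps=[0, 0, 0, 0, 0, 0, -1, 0, 0, 0, 0, 0, 0, -1, 0, 0, 0, 0, 0, 0, -1, 0, 0, 0, 0, 0, 0, -1])

```text
time: 24.72
ee_pos: [498.1, 57.1, 27.6]
tool_rot: [3.141, -0.003, 0.056]
wrist_force: [-2.6, 0.3, 8.2]
finger_gap: 0.669
```

Emit:
jog_arm(steps=[0, 0, 0, 0, 0, -0.008, -1, 0, 0, 0, 0, 0, -0.022, -1, 0, 0, 0, 0, 0, -0.03, -1, 0, 0, 0, 0, 0, -0.03, -1, 0, 0, 0, 0, 0, -0.03, -1, 0, 0, 0, 0, 0, -0.03, -1, 0, 0, 0, 0, 0, -0.03, -1, 0, 0, 0, 0, 0, -0.011, -1])

```text
time: 25.38
ee_pos: [498.7, 57.1, 222.1]
tool_rot: [3.14, -0.009, 0.056]
wrist_force: [1.2, -0.4, -0.2]
finger_gap: 0.67
```

Emit:
jog_arm(steps=[0, 0, 0, 0.0005, -0.0315, 0, -1, 0, 0, 0, 0.0005, -0.0315, 0, -1, 0, 0, 0, 0.0005, -0.0315, 0, -1, 0, 0, 0, 0.0005, -0.0315, 0, -1, 0, 0, 0, 0.0005, -0.0315, 0, -1, 0, 0, 0, 0.0005, -0.0315, 0, -1, 0, 0, 0, 0.0005, -0.0315, 0, -1, 0, 0, 0, 0, -0.0315, 0, -1])

```text
time: 26.05
ee_pos: [485.2, 310.5, 215.6]
tool_rot: [3.141, 0.001, 0.056]
wrist_force: [-0.4, -1.0, -0.9]
finger_gap: 0.668
```

Emit:
jog_arm(steps=[0, 0, 0, 0, -0.031, 0, -1, 0, 0, 0, 0, 0, 0, -1, 0, 0, 0, 0, 0, 0, -1])

```text
time: 26.3
ee_pos: [483.4, 341.0, 215.4]
tool_rot: [3.141, 0.001, 0.058]
wrist_force: [0.1, -0.5, 0.3]
finger_gap: 0.672
```

```bash
python3 mouth.py
```

```text
turn 0.2 shift [ 0.5  3.1 45.4] at [483.4 341.  215.4] [3.141e+00 1.000e-03 5.800e-02] F [ 0.1 -0.5  0.3] gap 0.672 t 26.3
held (19728.0, array([316., 290.]), array([177., 149.]))
template shift px (col,row) 13 -14 score 0.79
foot px 8 -9 mm of tube vs TCP: tool x 8.5, tool y 7.5 score 0.98
mouthL px 8 -9 mm of tube vs TCP: tool x 4.6, tool y 4.1 score 0.9
mouthR px 16 -13 mm of tube vs TCP: tool x 6.7, tool y 8.2 score 0.79
```

Emit:
jog_arm(steps=[0, 0, 0, 0, 0, 0, -1, 0, 0, 0, 0, 0, 0, -1])

```text
time: 26.52
ee_pos: [484.3, 339.0, 216.1]
tool_rot: [3.141, 0.0, 0.054]
wrist_force: [0.1, -0.2, -0.8]
finger_gap: 0.669
```

```bash
python3 mouth.py; cp pics/cur.png pics/curA.png
```

```text
turn -0.0 shift [-0.3  1.  46.1] at [484.3 339.  216.1] [3.141 0.    0.054] F [ 0.1 -0.2 -0.8] gap 0.669 t 26.52
held (19620.5, array([316., 291.]), array([176., 149.]))
template shift px (col,row) 9 -12 score 0.82
foot px 5 -8 mm of tube vs TCP: tool x 7.5, tool y 4.7 score 0.98
mouthL px 5 -9 mm of tube vs TCP: tool x 4.6, tool y 2.6 score 0.91
mouthR px 11 -12 mm of tube vs TCP: tool x 6.2, tool y 5.7 score 0.82
```

Settled: offsets agree with the expected (7, 5). Descend.

Emit:
jog_arm(steps=[0, 0, 0, 0, 0, 0.016, -1, 0, 0, 0, 0, 0, 0.011, -1, 0, 0, 0, 0, 0, 0.007, -1, 0, 0, 0, 0, 0, 0.005, -1, 0, 0, 0, 0, 0, 0.004, -1, 0, 0, 0, 0, 0, 0.003, -1, 0, 0, 0, 0, 0, 0, -1, 0, 0, 0, 0, 0, 0, -1])

```text
time: 27.23
ee_pos: [484.3, 340.1, 170.5]
tool_rot: [-3.141, -0.0, 0.056]
wrist_force: [0.3, 0.4, -0.6]
finger_gap: 0.666
```

Emit:
jog_arm(steps=[0, 0, 0, 0, 0, 0, 0.5, 0, 0, 0, 0, 0, 0, 0.6, 0, 0, 0, 0, 0, 0, 0.7, 0, 0, 0, 0, 0, 0, 0.7, 0, 0, 0, 0, 0, -0.01, 0.7, 0, 0, 0, 0, 0, -0.02, 0.7, 0, 0, 0, 0, 0, -0.025, 1, 0, 0, 0, 0, 0, 0, 1])

```text
time: 27.9
ee_pos: [486.9, 341.3, 231.9]
tool_rot: [-3.138, -0.01, 0.056]
wrist_force: [0.1, 1.6, 1.9]
finger_gap: 1.003
```

```bash
python3 stack.py
```

```text
turn 0.0 shift [-3.1  3.2 61.9] at [486.9 341.3 231.9] [-3.138 -0.01   0.056] F [0.1 1.6 1.9] gap 1.003 t 27.9
in tube (692.5, array([318., 244.]), array([63., 84.]))
in tube (3203.5, array([318., 236.]), array([63., 65.]))
1 expect centre [321. 212.] size [64. 63.]
2 expect centre [321. 219.] size [70. 68.]
3 expect centre [321. 226.] size [76. 74.]
4 expect centre [322. 235.] size [84. 81.]
5 expect centre [322. 246.] size [94. 90.]
```

Width 84 px matches four flat cakes. Last one: cake C.

Emit:
jog_arm(steps=[0, 0, 0, 0.0055, 0.03, 0, 1, 0, 0, 0, 0.0055, 0.03, 0, 1, 0, 0, 0, 0.0055, 0.03, 0, 1, 0, 0, 0, 0.0055, 0.03, 0, 1, 0, 0, 0, 0.0055, 0.03, 0, 1, 0, 0, 0, 0.0055, 0.03, 0, 1, 0, 0, 0, 0.0055, 0.03, 0, 1, 0, 0, 0, 0.0055, 0.03, 0, 1])

```text
time: 28.62
ee_pos: [541.2, 101.4, 224.7]
tool_rot: [-3.141, 0.001, 0.056]
wrist_force: [0.6, 0.5, 0.3]
finger_gap: 0.999
```

Emit:
jog_arm(steps=[0, 0, 0, 0.0055, 0.03, 0, 1, 0, 0, 0, 0.0055, 0.03, 0, 1, 0, 0, 0, 0.0055, 0.03, 0, 1, 0, 0, 0, 0.0055, 0.03, 0, 1, 0, 0, 0, 0.0055, 0.03, 0, 1, 0, 0, 0, 0.0055, 0.0285, 0, 1, 0, 0, 0, 0, 0, 0.029, 1, 0, 0, 0, 0, 0, 0.029, 1])

```text
time: 29.28
ee_pos: [585.8, -75.8, 168.2]
tool_rot: [3.14, -0.004, 0.053]
wrist_force: [0.6, 1.0, -0.8]
finger_gap: 1.002
```

Emit:
jog_arm(steps=[0, 0, 0, 0, 0, 0.029, 1, 0, 0, 0, 0, 0, 0.03, 1, 0, 0, 0, 0, 0, 0, 1, 0, 0, 0, 0, 0, 0, 1, 0, 0, 0, 0, 0, 0, 1])

```text
time: 29.7
ee_pos: [585.2, -73.8, 109.8]
tool_rot: [3.141, -0.002, 0.056]
wrist_force: [0.1, 0.5, 0.4]
finger_gap: 0.996
```

```bash
sed -i 's/497.5,57/584.5,-73.5/' chk.py; python3 chk.py
```

```text
turn 0.0 shift [-0.7 -0.3 87.8] at [585.2 -73.8 109.8] [ 3.141e+00 -2.000e-03  5.600e-02] F [0.1 0.5 0.4] gap 0.996 t 29.7
w (7424.5, array([316., 246.]), array([95., 99.]), array([586.4, -72.9]))
top tube shift px [0.85 0.2 ] 0.71 absdiff 5.0
scene tube shift px [-0.24  0.33] 0.66 absdiff 6.1
```

Emit:
jog_arm(steps=[0, 0, 0, -0.001, 0, 0.025, 1, 0, 0, 0, 0, 0, 0.025, 1, 0, 0, 0, 0, 0, 0.02, 1, 0, 0, 0, 0, 0, 0.008, 1, 0, 0, 0, 0, 0, 0.005, 1, 0, 0, 0, 0, 0, 0, 1, 0, 0, 0, 0, 0, 0, 0, 0, 0, 0, 0, 0, 0, -1])

```text
time: 30.52
ee_pos: [584.7, -74.0, 27.1]
tool_rot: [3.14, -0.003, 0.056]
wrist_force: [0.3, -0.3, 0.2]
finger_gap: 0.75
```

Emit:
jog_arm(steps=[0, 0, 0, 0, 0, 0, -1, 0, 0, 0, 0, 0, 0, -1, 0, 0, 0, 0, 0, 0, -1, 0, 0, 0, 0, 0, 0, -1])

```text
time: 30.85
ee_pos: [585.1, -74.1, 27.8]
tool_rot: [3.14, -0.004, 0.056]
wrist_force: [-0.8, 0.2, 5.1]
finger_gap: 0.67
```

Emit:
jog_arm(steps=[0, 0, 0, 0, 0, -0.008, -1, 0, 0, 0, 0, 0, -0.022, -1, 0, 0, 0, 0, 0, -0.03, -1, 0, 0, 0, 0, 0, -0.03, -1, 0, 0, 0, 0, 0, -0.03, -1, 0, 0, 0, 0, 0, -0.03, -1, 0, 0, 0, 0, 0, -0.03, -1, 0, 0, 0, 0, 0, -0.011, -1])

```text
time: 31.52
ee_pos: [585.5, -74.2, 222.6]
tool_rot: [3.138, -0.009, 0.056]
wrist_force: [-0.0, -0.9, -0.2]
finger_gap: 0.669
```

Emit:
jog_arm(steps=[0, 0, 0, -0.0054, -0.03, 0, -1, 0, 0, 0, -0.0054, -0.03, 0, -1, 0, 0, 0, -0.0054, -0.03, 0, -1, 0, 0, 0, -0.0054, -0.03, 0, -1, 0, 0, 0, -0.0054, -0.03, 0, -1, 0, 0, 0, -0.0054, -0.03, 0, -1, 0, 0, 0, -0.0054, -0.03, 0, -1, 0, 0, 0, -0.0054, -0.03, 0, -1])

```text
time: 32.18
ee_pos: [525.8, 165.0, 215.8]
tool_rot: [3.142, 0.001, 0.056]
wrist_force: [-0.3, -0.0, 0.2]
finger_gap: 0.671
```

Emit:
jog_arm(steps=[0, 0, 0, -0.0054, -0.03, 0, -1, 0, 0, 0, -0.0054, -0.03, 0, -1, 0, 0, 0, -0.0054, -0.03, 0, -1, 0, 0, 0, -0.0054, -0.03, 0, -1, 0, 0, 0, -0.0054, -0.03, 0, -1, 0, 0, 0, -0.0058, -0.0285, 0, -1, 0, 0, 0, 0, 0, 0, -1, 0, 0, 0, 0, 0, 0, -1])

```text
time: 32.85
ee_pos: [483.2, 341.0, 215.6]
tool_rot: [3.141, 0.001, 0.058]
wrist_force: [0.2, -0.3, 0.1]
finger_gap: 0.669
```

Emit:
jog_arm(steps=[0, 0, 0, 0, 0, 0, -1, 0, 0, 0, 0, 0, 0, -1])

```text
time: 33.02
ee_pos: [484.3, 339.2, 216.0]
tool_rot: [3.141, 0.0, 0.055]
wrist_force: [-0.0, 0.2, -0.1]
finger_gap: 0.67
```

```bash
python3 mouth.py
```

```text
turn -0.0 shift [-0.4  1.1 46. ] at [484.3 339.2 216. ] [3.141 0.    0.055] F [-0.   0.2 -0.1] gap 0.67 t 33.02
held (19378.0, array([316., 290.]), array([149., 173.]))
template shift px (col,row) 9 -12 score 0.82
foot px 6 -8 mm of tube vs TCP: tool x 7.5, tool y 5.7 score 0.98
mouthL px 3 -7 mm of tube vs TCP: tool x 3.6, tool y 1.5 score 0.82
mouthR px 11 -13 mm of tube vs TCP: tool x 6.7, tool y 5.7 score 0.83
```

Emit:
jog_arm(steps=[0, 0, 0, 0, 0, 0.016, -1, 0, 0, 0, 0, 0, 0.011, -1, 0, 0, 0, 0, 0, 0.007, -1, 0, 0, 0, 0, 0, 0.005, -1, 0, 0, 0, 0, 0, 0.004, -1, 0, 0, 0, 0, 0, 0.003, -1, 0, 0, 0, 0, 0, 0, -1, 0, 0, 0, 0, 0, 0, -1])

```text
time: 33.73
ee_pos: [484.4, 340.1, 170.5]
tool_rot: [-3.141, -0.0, 0.056]
wrist_force: [-0.5, 0.4, 0.0]
finger_gap: 0.669
```

Emit:
jog_arm(steps=[0, 0, 0, 0, 0, 0, 0.5, 0, 0, 0, 0, 0, 0, 0.6, 0, 0, 0, 0, 0, 0, 0.7, 0, 0, 0, 0, 0, 0, 0.7, 0, 0, 0, 0, 0, -0.01, 0.7, 0, 0, 0, 0, 0, -0.02, 0.7, 0, 0, 0, 0, 0, -0.025, 1, 0, 0, 0, 0, 0, 0, 1])

```text
time: 34.4
ee_pos: [486.9, 341.3, 231.9]
tool_rot: [-3.138, -0.01, 0.056]
wrist_force: [0.4, -0.0, 1.1]
finger_gap: 0.998
```

```bash
python3 stack.py
```

```text
turn 0.0 shift [-3.   3.2 61.9] at [486.9 341.3 231.9] [-3.138 -0.01   0.056] F [ 0.4 -0.   1.1] gap 0.998 t 34.4
in tube (6347.5, array([318., 246.]), array([87., 93.]))
1 expect centre [321. 212.] size [64. 63.]
2 expect centre [321. 219.] size [70. 68.]
3 expect centre [321. 226.] size [76. 74.]
4 expect centre [322. 235.] size [84. 81.]
5 expect centre [322. 246.] size [94. 90.]
```

Centre (318,246) and 93 px width match five flat cakes. Back off a bit and use the last picture for a full check, including the brush.

Emit:
jog_arm(steps=[0, 0, 0, -0.01, 0.03, -0.01, 1, 0, 0, 0, -0.01, 0.03, 0, 1, 0, 0, 0, -0.005, 0.03, 0, 1, 0, 0, 0, 0, 0.03, 0, 1, 0, 0, 0, 0, 0.03, 0, 1, 0, 0, 0, 0, 0.02, 0, 1, 0, 0, 0, 0, 0, 0, 1])

```text
time: 35.03
ee_pos: [468.5, 166.2, 234.8]
tool_rot: [3.141, 0.001, 0.052]
wrist_force: [-0.2, 0.4, 0.5]
finger_gap: 1.001
```

Run:
```python
from h import *
s=grab('scene');t=grab('top');w=grab('wrist');I=lambda q:cv2.cvtColor(q['frame'],cv2.COLOR_RGB2BGR)
z=lambda a,W,H:cv2.resize(a,(W,H),interpolation=cv2.INTER_CUBIC)
cv2.imwrite('pics/fin.png',np.vstack([np.hstack([z(I(s)[100:195,325:405],400-147,300),z(I(s)[280:370,130:235],350,300),z(I(w)[100:400,0:200],197,300)]),np.hstack([z(I(t)[120:340,130:510],520,300),z(I(s)[190:370,230:430],280,300)])]))
```

```text
(no output)
```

View pics/fin.png

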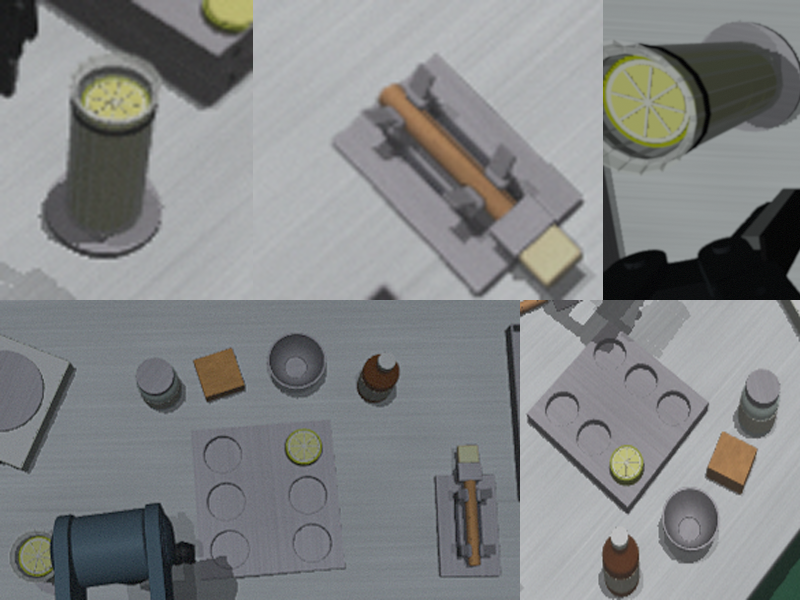

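The stack is at the mark and flat, and the tube is upright. The brush is seated in both clips, one cake is left in its cavity, and the other items haven't moved.

```bash
python3 -c "
from h import *
print(env.read_state()['time'],env.hand_in())"
```

```text
the job is handed in; nothing more can be done
35.1833 None
```

I did the job in the order asked and handed it in at 35 s. No verdict was reported.

- **Brush:** it is pushed home in the clips of the holder. The axis stopped on the rests with about 22 N on the wrist. A picture afterwards showed the handle in both jaw pairs, about 1–2 mm off centre lengthwise.
- **Cakes:** one was already in the tube, so I added four. One spare is still in its cavity.
- **Last checks:** from above, the top cake's measured centre and width match five flat cakes. The final picture shows the stack flat at the black mark, the tube upright and the bystanders where they were.
- **Readings that disagreed:**
  - The first grip on the brush was too high, so I reopened and took it again 3 mm lower.
  - On the first try over the holder I was about 7 mm off sideways and the brush seems to have touched a jaw. I backed off and realigned.
  - The cameras differed by a few mm on the tube position. I settled it with a close wrist view.
  - Before the last two drops, one of the three wrist-view checks on the tube (left edge of the mouth) read 2–4 mm off the others. I went with the other two, and both drops went in without contact.

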